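# Load the filter slide under the leaf spring

### The arm

A 6-joint arm with a two-finger parallel gripper is mounted at the origin on a cart in front of the work surface, level with it; the furniture and walls round the work are solid. World frame = base frame: x ahead of the robot, y to its left, z up, the work surface at z = 0. Lengths are in mm, angles in rad, forces in N, time in s.
With the tool pointing down it reaches from about 375 to 825 mm from the base axis. Payload 5.5 kg.
Tool frame: the origin (TCP) lies at the very end of the fingers, on their centre line; the grasp point (between the pads) lies 19 mm behind it (manip.grip_depth is the distance from the TCP to the grasp point, in mm); z points along the fingers, y is the direction in which the jaws open and shut (so a half turn about z gives the same grasp; the last joint's range is limited). The gripper opens to 85 mm and grips with 20 to 120 N. Pads are 22 mm wide; open, the fingers measure 114 mm over their backs; the gripper's body (76 mm by 85 mm) begins 54 mm behind the grasp point. The pads swing forward as they close: fully open they stand 13 mm farther back than shut.
Start: joints at [-1.249, 0.314, -0.047, 1.21, 0, 1.571], TCP at [189.761, -569.197, 231.299] pointing down, gripper open.
Joint ranges: [-2.67, 2.67], [-0.69, 1.73], [-1.03, 1.25], [-2.08, 2.16], [-1.42, 1.45], [-3.14, 3.14]. Speed limits (rad/s): [2.39, 2.39, 3.01, 3.14, 3.14, 3.14].

### API

Orientations are given as a rotation vector (axis times angle).
In Python, from plant import manip gives the robot as it stands.
- The arm moves only by the shell command python3 -m jog 'ROWS'. ROWS is JSON, a list of rows, each an object of numbers: "rx", "ry", "rz": the turn, a rotation vector about the world's x, y, z in rad; "x", "y", "z": the shift along the world's x, y, z in m; "fingers": the closure, from 0 (fully open) to 1 (shut). A call has 1 to 8 rows; each row is the pose to reach, as a shift and turn from the pose commanded when the call began; what a row does not reach only later rows make up. A row lasts 1/12 s, in which the tool goes at most 41.7 mm and 7.16 degrees, less where a joint would pass 70% of its speed; a pose out of reach is approached as far as the arm can. A call with a gripper value outside its range is refused whole. The fingers move at their own pace and stop on an object; the grip force is fixed at half the most. Time passes only in rows, so rows that repeat a pose let the fingers close. It gives the time, the measured TCP pose, the force and the opening at its end, in the units of the state.
- manip.observe(): the state, without advancing time (a new reading comes with each control period).
- manip.snapshot(name): name is "scene" or "top"; returns a dict with "img" (480x640x3 uint8, blue, green, red), "depth" (480x640 float32, mm along the optical axis (not along the pixel's ray), 0 where there is no reading), "intrinsics" (3x3 intrinsics, pixels), "R" (3x3) and "t" (3): a world point X has camera coordinates R X + t. Camera axes: x right, y down, z forward; pixel columns grow to the right and rows downward; lengths in mm; the calibration is good to about 2 mm. A picture is of the moment at which its call begins.
- manip.job_done(): hands the job in, once; it reports no verdict.
The state is a dict: "clock": time; "joints": joint angles; "joint_velocities": joint speeds; "joint_torque": joint torques, N m; "tcp_pos": TCP position; "tool_rot": TCP orientation; "contact_force": force on the tool from outside, world axes, zero at the start; "ft_torque": the same for the moment, N m; "width": finger opening in mm.
Only numpy, scipy, OpenCV 4.12 (cv2) and the standard library are available. Lean on these libraries where they do the work, as an engineer would, in place of code of your own. Each camera call takes 0.05 s, during which the arm holds its last target.

### The job

Load the black filter slide into its aluminium holder: with the fingertips press its ribbed tail hard down, so that the sprung bed sinks and the front edge clears the bridge, and keep pressing while you push it under the bridge and the brass leaf spring until it is fully home against the end stop. Do not lift the slide out of its channel; then let go of it and leave the vial, the sensor puck and the clamping fork where they are.

Things in the scene. Friction and masses are not known exactly. Their poses are not given: they have to be found in the camera images.
- holder: Fixed aluminium holder, 204 x 66 mm. x = the way the slide is pushed in, z up; origin on the worktop below bridge_mouth. Channel walls 21.5 mm high, 49 mm apart, x = -128 to 58 mm. Bridge over the channel x = 0 to 12 mm, underside 25, top 37 mm high. Beyond it a nest floor 10 mm high, up to the end stop at x = 50 mm; before it a sprung bed forms the floor.
- bed (a joint): How far the sprung bed under the slide is pressed down, m. 0: raised, bed top 17 mm and slide top 29 mm high, so the slide's front edge runs against the bridge. 0.006: fully down, bed top 11 mm, slide top 23 mm high, 2 mm clear of the bridge. It starts to sink at about 8 N and is fully down at about 11 N.
- leaf (a joint): Lift of the brass leaf spring (two strips hanging from the far side of the bridge, tips at x = 44 mm in the holder's frame), rad. 0: at rest, tips 19 mm above the worktop; about 0.05 to 0.15: resting on the slide. It presses with 3 to 5 N and drags a few newtons on the slide.
- filter_slide: Loose black filter slide, 110 x 46 x 12 mm, about 0.12 kg, on the sprung bed, front edge 4 to 16 mm before the bridge. Origin: centre of its underside; x forward, z up. Amber round filter in the front half. Orange step across its top, 5 mm high, upright rear face at x = -21 mm, front sloping down to x = -3 mm; it stays outside the bridge. Guide faces smooth, friction about 0.2.
- thumb_pad (a point): Middle of the ribbed tail, on the slide's top surface: the flat to press on, 34 mm long (17 mm to the rear end, 17 mm to the step's rear face, which may be pushed against), 46 mm wide.
- slide_nose (a point): Middle of the slide's front end face, half-way up (6 mm above its underside).
- stop_face (a point): Middle of the end stop's face; fully home, slide_nose is at it in plan. When it is let go there, the bed lifts the tail a few mm and the bridge and leaf hold the slide: that is right.
- bridge_mouth (a point): Middle of the lower near edge of the bridge, 25 mm above the worktop.
- vial: Bystander: glass vial with a white cap, 17 mm across, 54 mm tall, standing loose beside the holder. Origin at the centre of its underside.
- sensor: Bystander: loose black sensor puck, 51 mm across, 18 mm high, with a short stub. Origin on its underside, 8 mm from the centre of the puck.
- fork: Bystander: loose metal clamping fork, 25 x 60 x 12 mm, past the end stop. Origin at the centre of its underside.

How it is judged (in metres and radians):
On the way, in this order (a step that is already met when the one before it is completed fails the run):
1. the fingers press the slide down on its sprung bed while its front edge is still before the bridge (value of joint bed above 0.0035 m and contact force between the fingers and filter_slide above 4 N and x of slide_nose in the frame of holder below 0.004 m), for 0.1 s.
2. the slide is pushed under the bridge and lifts the leaf spring (value of joint leaf above 0.03 rad and x of slide_nose in the frame of holder above 0.035 m), for 0.1 s.
At the end, for the whole second after the job is handed in: The slide lies at rest under the bridge and the leaf spring, its front end within 3.5 mm of the end stop, nearly level (tilt under 0.12 rad; the bed lifts the tail a little), with the leaf spring resting on it (x of slide_nose in the frame of holder between 0.0465 and 0.0535 m and z of slide_nose in the frame of holder below 0.02 m and value of joint leaf above 0.03 rad and angle between filter_slide's own z axis and vertical below 0.12 rad and linear speed of filter_slide below 0.01 m/s); the robot touches nothing.
It fails at once if the slide is lifted more than 10 mm above where the raised bed carries it (z of filter_slide in the frame of holder above 0.027 m).
It fails at once if the slide is tipped up (angle between filter_slide's own z axis and vertical above 0.35 rad).
It fails at once if the vial is knocked over or shifted by more than 15 mm (distance of vial from where it was at the start of the episode above 0.015 m or angle between vial's own z axis and vertical above 0.5 rad).
It fails at once if the sensor puck is shifted by more than 15 mm (distance of sensor from where it was at the start of the episode above 0.015 m).
It fails at once if the clamping fork is shifted by more than 15 mm (distance of fork from where it was at the start of the episode above 0.015 m).
It also fails if it takes over 32 s, if anything falls off the work surface, if the arm or the gripper's body presses on something with over 40 N, if the wrist force passes 120 N, or if a joint passes its speed limit or range.

## Working session

There is one attempt and no reset: what is moved stays moved. The work goes in short steps, Python scripts to look and compute and a shell command to move; the robot and the scene stay as the last step left them, time stands still between calls to the robot, and variables do not carry over. Pictures are saved under pics/ and viewed, and the job is handed in when it is done.

```bash
mkdir -p pics; ls
python3 - <<'E'
from plant import manip
import cv2,pickle
o=manip.observe();print(o)
for n in("scene","top"):
    s=manip.snapshot(n);cv2.imwrite(f"pics/{n}0.png",s["img"]);pickle.dump(s,open(f"{n}0.pkl","wb"));print(n,s["intrinsics"],s["R"],s["t"])
E
```

```text
pics
{'clock': 0.0, 'joints': array([-1.24901726e+00,  3.14202849e-01, -4.80532201e-02,  1.21020712e+00,
       -1.40687921e-05,  1.57078758e+00]), 'joint_velocities': array([ 0.00081832,  0.00032476,  0.00105181, -0.00021779, -0.00117481,
       -0.00122389]), 'joint_torque': array([ 5.94312405e-04, -5.39589107e+01,  3.39748979e+01,  1.90422626e-02,
       -1.56068622e-04,  8.47440646e-06]), 'tcp_pos': array([ 189.56901864, -568.66772796,  230.45979618]), 'tool_rot': array([-3.09939543e+00, -5.03021921e-01,  4.41014626e-04]), 'contact_force': array([-0.31074784, -0.05326856, -0.41490217]), 'ft_torque': array([ 0.02608566, -0.0179369 ,  0.02120708]), 'width': 85.19822257196972}
scene [[553.34922466   0.         328.80903626]
 [  0.         553.34922466 239.31064536]
 [  0.           0.           1.        ]] [[-0.8178144  -0.57547511 -0.002829  ]
 [-0.3716294   0.53186755 -0.76092608]
 [ 0.43939866 -0.62124497 -0.64883242]] [384.57983851 295.22571514 586.55278711]
top [[441.00981842   0.         317.23217278]
 [  0.         441.00981842 231.10906325]
 [  0.           0.           1.        ]] [[-0.01149954 -0.99982711  0.01461188]
 [-0.98910379  0.00922891 -0.14693032]
 [ 0.14677006 -0.0161423  -0.98903891]] [-111.94637411  535.91682577  826.83998424]
```

View pics/scene0.png

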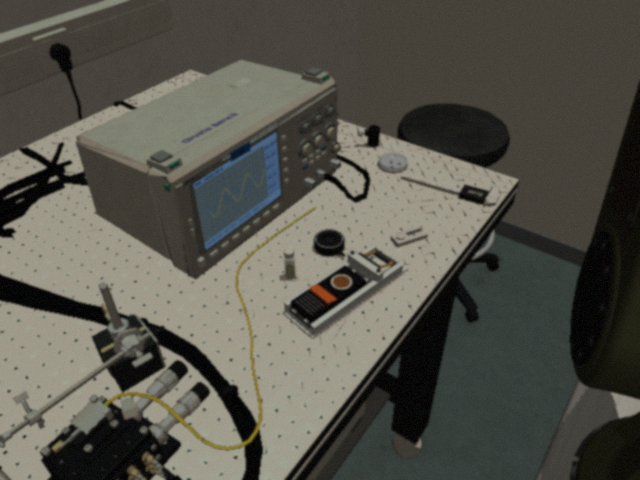

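View pics/top0.png

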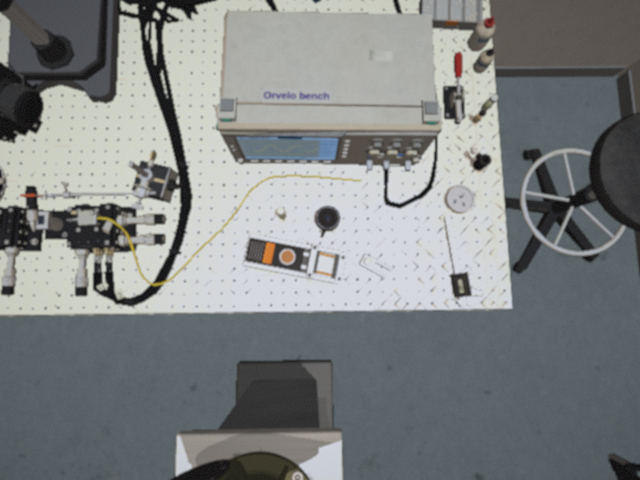

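The top view shows the holder at about (245–342, 238–280) with the ribbed tail at its left end (256,250), so the push goes to the right (−y). The vial is at (281,212), the puck at (327,218) and the fork at (375,266). Next I'll zoom in.

Run:
```python
import cv2,pickle
s=pickle.load(open("top0.pkl","rb"));cv2.imwrite("pics/topz.png",cv2.resize(s["img"][195:295,235:400],None,fx=4.8,fy=4.8,interpolation=cv2.INTER_CUBIC))
s=pickle.load(open("scene0.pkl","rb"));cv2.imwrite("pics/scz.png",cv2.resize(s["img"][220:345,270:440],None,fx=4.7,fy=4.7,interpolation=cv2.INTER_CUBIC))
```

```text
(no output)
```

View pics/topz.png

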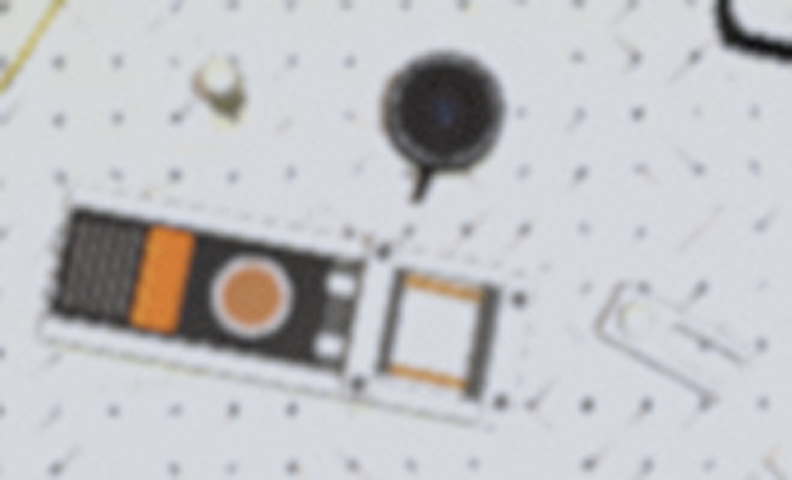

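View pics/scz.png

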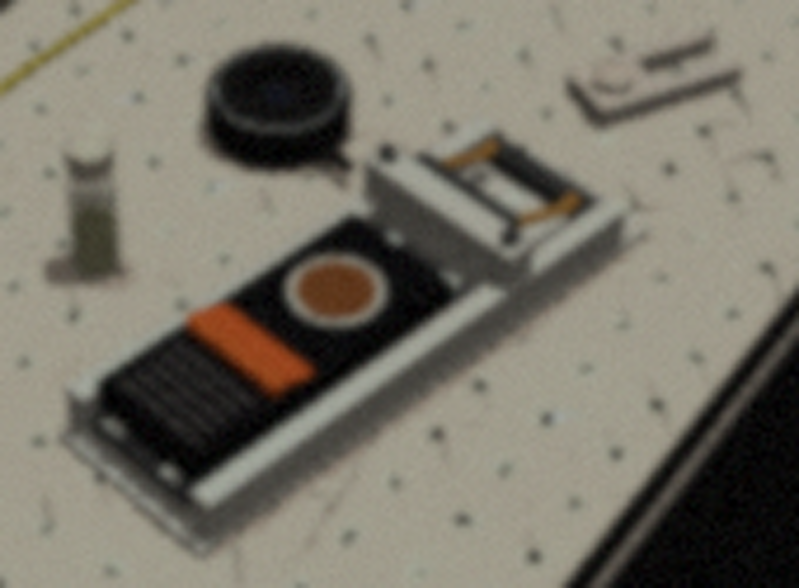

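```bash
cat > h.py <<'E'
import numpy as np
def ray(s,u,v,z):
    R,t,K=s["R"],s["t"],s["intrinsics"];C=-R.T@t;d=R.T@np.linalg.inv(K)@np.array([u,v,1.]);return C+d*(z-C[2])/d[2]
def proj(s,X):
    p=(s["R"]@np.asarray(X,float).T).T+s["t"];q=(s["intrinsics"]@p.T).T;return q[:,:2]/q[:,2:]
E
python3 - <<'E'
import pickle;from h import *
T=pickle.load(open("top0.pkl","rb"));S=pickle.load(open("scene0.pkl","rb"))
for n,u,v,z in [("rearL",75,210,29),("rearR",52,316,29),("stepL",150,227,34),("stepR",132,328,34),("filter",251,296,29),("boltL",382,250,38),("boltR",357,384,38),("vialcap",222,78,54),("puck",444,110,18),("fork",670,340,12)]:
    print("T",n,ray(T,235+(u-2)/4.8,195+(v-2)/4.8,z).round(1))
for n,u,v,z in [("rearL",105,385,29),("rearR",190,478,29),("stepL",190,320,34),("stepR",272,393,34),("filter",336,290,29),("boltL",389,152,38),("boltR",511,237,38),("holdRearRfoot",205,553,0),("holdRearLfoot",68,437,0),("vialcap",90,148,54),("puck",280,90,18)]:
    print("S",n,ray(S,270+(u-2)/4.7,220+(v-2)/4.7,z).round(1))
d=T["depth"];
for u,v in [(258,252),(286,256),(313,262)]:
    print(d[v-1:v+2,u-1:u+2].mean())
    zc=d[v,u];p=T["R"].T@(np.linalg.inv(T["intrinsics"])@np.array([u,v,1.])*zc-T["t"]);print(p)
E
```

```text
T rearL [523.2  15.4  29. ]
T rearR [479.4  24.3  29. ]
T stepL [515.2 -16.1  34. ]
T stepR [473.8  -9.   34. ]
T filter [486.8 -57.2  29. ]
T boltL [ 504.3 -111.2   38. ]
T boltR [ 449.8 -100.5   38. ]
T vialcap [573.3 -46.9  54. ]
T puck [ 565.8 -138.2   18. ]
T fork [ 468.1 -231.8   12. ]
S rearL [522.1  17.3  29. ]
S rearR [479.   32.2  29. ]
S stepL [514.4 -15.6  34. ]
S stepR [476.1  -5.1  34. ]
S filter [487.7 -56.3  29. ]
S boltL [ 504.4 -111.7   38. ]
S boltR [ 450.7 -100.1   38. ]
S holdRearRfoot [473.5  33.3   0. ]
S holdRearLfoot [535.8  20.6   0. ]
S vialcap [574.2 -43.4  54. ]
S puck [ 565.3 -136.1   18. ]
873.84845
[496.47299445   0.53817402  22.37365702]
872.8056
[487.55399586 -55.34003314  26.42872941]
863.9686
[ 474.10579037 -108.59588983   39.42069764]
```

```bash
cat > ov.py <<'E'
import pickle,cv2;from h import *
def ov(S,x0,y0,w,hh,f,o,th,ns,name):
    c,s=np.cos(th),np.sin(th)
    W=lambda P:[[o[0]+c*x-s*y,o[1]+s*x+c*y,z] for x,y,z in P]
    im=cv2.resize(S["img"][y0:y0+hh,x0:x0+w],None,fx=f,fy=f,interpolation=cv2.INTER_CUBIC)
    def rect(a,b,h,z,col):
        p=(proj(S,W([(a,-h,z),(b,-h,z),(b,h,z),(a,h,z)]))-[x0,y0]+.5)*f
        cv2.polylines(im,[p.round().astype(int)],True,col,1)
    rect(0,12,33,37,(0,0,255));rect(-128,50,24.5,21.5,(255,0,0));rect(50,58,24.5,21.5,(255,0,0))
    rect(ns-110,ns,23,29,(0,255,0));rect(ns-76,ns-58,23,29,(0,255,255))
    cv2.imwrite(name,im)
E
python3 - <<'E'
from ov import *
o=(478.5,-100);th=np.arctan2(-.98,-.2)
ov(pickle.load(open("top0.pkl","rb")),235,220,120,70,6,o,th,-13,"pics/o1.png")
ov(pickle.load(open("scene0.pkl","rb")),270,230,150,110,5,o,th,-13,"pics/o2.png")
E
```

```text
(no output)
```

View pics/o1.png

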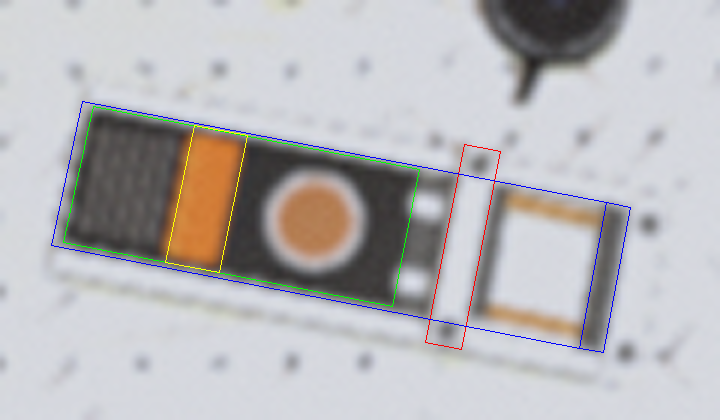

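View pics/o2.png

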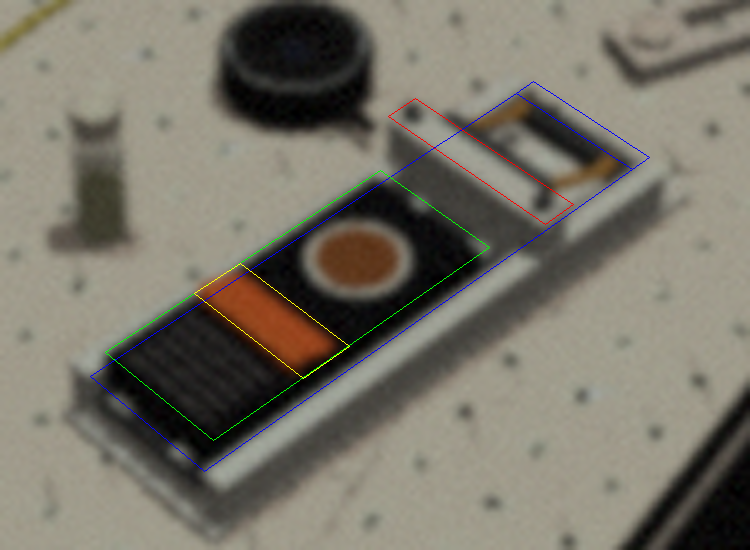

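```bash
python3 -m jog '[{"x":0.15,"y":0.28,"rz":0.52,"fingers":1},{"x":0.15,"y":0.28,"rz":0.52,"fingers":1},{"x":0.15,"y":0.28,"rz":0.52,"fingers":1},{"x":0.15,"y":0.28,"rz":0.52,"fingers":1},{"x":0.15,"y":0.28,"rz":0.52,"fingers":1},{"x":0.15,"y":0.28,"rz":0.52,"fingers":1},{"x":0.15,"y":0.28,"rz":0.52,"fingers":1},{"x":0.15,"y":0.28,"rz":0.52,"fingers":1}]'
```

```text
validation failed for argument at $[0]...
```

```bash
python3 -m jog '[{"rx":0,"ry":0,"rz":0.52,"x":0.15,"y":0.28,"z":0,"fingers":1},{"rx":0,"ry":0,"rz":0.52,"x":0.15,"y":0.28,"z":0,"fingers":1},{"rx":0,"ry":0,"rz":0.52,"x":0.15,"y":0.28,"z":0,"fingers":1},{"rx":0,"ry":0,"rz":0.52,"x":0.15,"y":0.28,"z":0,"fingers":1},{"rx":0,"ry":0,"rz":0.52,"x":0.15,"y":0.28,"z":0,"fingers":1},{"rx":0,"ry":0,"rz":0.52,"x":0.15,"y":0.28,"z":0,"fingers":1},{"rx":0,"ry":0,"rz":0.52,"x":0.15,"y":0.28,"z":0,"fingers":1},{"rx":0,"ry":0,"rz":0.52,"x":0.15,"y":0.28,"z":0,"fingers":1}]'
```

```text
clock: 0.77
tcp_pos: [340.4, -285.9, 231.1]
tool_rot: [-2.865, -1.285, -0.001]
contact_force: [0.5, 0.4, 0.8]
width: 0.2
```

```bash
python3 -m jog '[{"rx":0,"ry":0,"rz":0.528,"x":0.159,"y":0.288,"z":0,"fingers":1},{"rx":0,"ry":0,"rz":0.528,"x":0.159,"y":0.288,"z":0,"fingers":1},{"rx":0,"ry":0,"rz":0.528,"x":0.159,"y":0.288,"z":0,"fingers":1},{"rx":0,"ry":0,"rz":0.528,"x":0.159,"y":0.288,"z":0,"fingers":1},{"rx":0,"ry":0,"rz":0.528,"x":0.159,"y":0.288,"z":0,"fingers":1},{"rx":0,"ry":0,"rz":0.528,"x":0.159,"y":0.288,"z":0,"fingers":1},{"rx":0,"ry":0,"rz":0.528,"x":0.159,"y":0.288,"z":0,"fingers":1},{"rx":0,"ry":0,"rz":0.528,"x":0.159,"y":0.288,"z":0,"fingers":1}]'
python3 -m jog '[{"rx":0,"ry":0,"rz":0,"x":0,"y":0,"z":-0.04,"fingers":1},{"rx":0,"ry":0,"rz":0,"x":0,"y":0,"z":-0.08,"fingers":1},{"rx":0,"ry":0,"rz":0,"x":0,"y":0,"z":-0.12,"fingers":1},{"rx":0,"ry":0,"rz":0,"x":0,"y":0,"z":-0.15,"fingers":1},{"rx":0,"ry":0,"rz":0,"x":0,"y":0,"z":-0.15,"fingers":1},{"rx":0,"ry":0,"rz":0,"x":0,"y":0,"z":-0.15,"fingers":1}]'
```

```text
clock: 1.43
tcp_pos: [499.3, 1.3, 231.1]
tool_rot: [-2.432, -1.988, -0.0]
contact_force: [0.5, -0.3, 0.5]
width: 0.3
clock: 1.93
tcp_pos: [496.9, -1.2, 80.2]
tool_rot: [-2.431, -1.986, 0.005]
contact_force: [0.6, -0.1, 0.5]
width: 0.1
```

Run:
```python
from plant import manip
import cv2,pickle;from ov import *
o=manip.observe();print(o["tcp_pos"],o["contact_force"])
s=manip.snapshot("scene");pickle.dump(s,open("scene1.pkl","wb"));cv2.imwrite("pics/s1.png",cv2.resize(s["img"][190:340,260:430],None,fx=4.6,fy=4,interpolation=cv2.INTER_CUBIC))
s=manip.snapshot("top");cv2.imwrite("pics/t1.png",cv2.resize(s["img"][190:300,235:385],None,fx=5,fy=5,interpolation=cv2.INTER_CUBIC))
print(manip.observe()["tcp_pos"])
```

```text
[496.8717553   -1.19318526  80.17197353] [ 0.6419645  -0.12769129  0.52673681]
[500.14569031  -1.28728611  83.10026354]
```

View pics/s1.png

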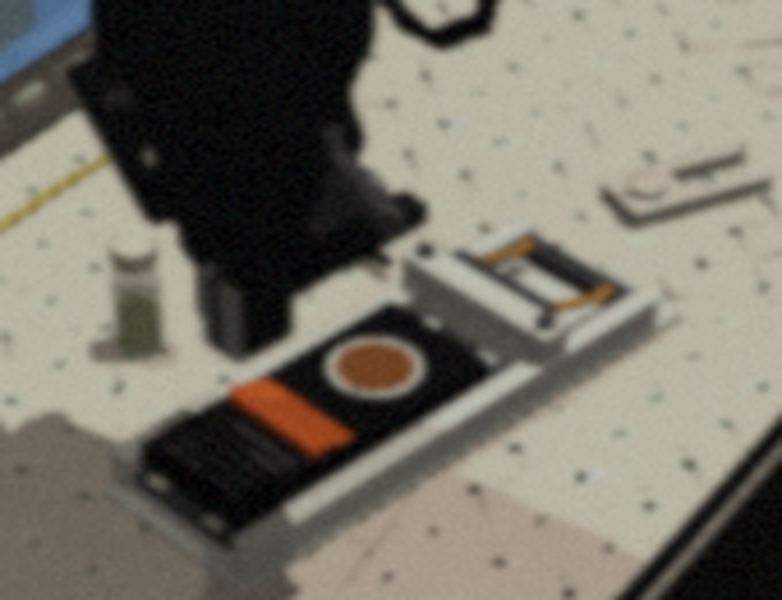

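View pics/t1.png

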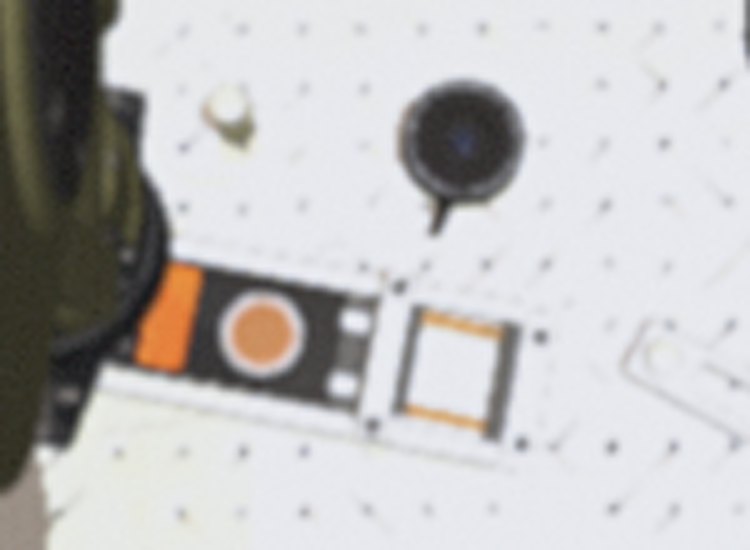

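Run:
```python
import pickle,cv2;from h import *
S=pickle.load(open("scene1.pkl","rb"))
c=np.radians(-11.5);y=np.array([np.cos(c),np.sin(c),0]);f=np.array([-.2,-.98,0])
P=[np.array([499,-1.2,82])+a*11*f+b*14.5*y for a,b in((1,1),(1,-1),(-1,-1),(-1,1))]
p=proj(S,P);p=(p-[260,190]+.5)*[4.6,4];print(p.round())
im=cv2.imread("pics/s1.png");cv2.polylines(im,[p.round().astype(int)],True,(0,255,0),1);cv2.imwrite("pics/s1b.png",im[150:450,100:500])
r=np.array([499,-1.2])-[478.5,-100];print(r@f[:2],r@y[:2])
```

```text
[[236. 300.]
 [302. 343.]
 [246. 374.]
 [181. 331.]]
-100.92399999999999 0.39090452430792616
```

View pics/s1b.png

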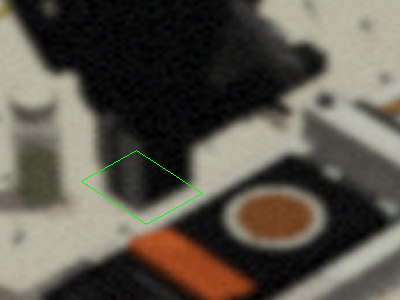

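```bash
python3 -m jog '[{"rx":0,"ry":0,"rz":0,"x":0.001,"y":0.003,"z":-0.015,"fingers":1},{"rx":0,"ry":0,"rz":0,"x":0.001,"y":0.003,"z":-0.03,"fingers":1},{"rx":0,"ry":0,"rz":0,"x":0.001,"y":0.003,"z":-0.04,"fingers":1},{"rx":0,"ry":0,"rz":0,"x":0.001,"y":0.003,"z":-0.045,"fingers":1},{"rx":0,"ry":0,"rz":0,"x":0.001,"y":0.003,"z":-0.047,"fingers":1},{"rx":0,"ry":0,"rz":0,"x":0.001,"y":0.003,"z":-0.047,"fingers":1},{"rx":0,"ry":0,"rz":0,"x":0.001,"y":0.003,"z":-0.047,"fingers":1}]'
python3 - <<'E'
from plant import manip
import cv2
s=manip.snapshot("scene");cv2.imwrite("pics/s2.png",cv2.resize(s["img"][230:340,270:410],None,fx=5,fy=5,interpolation=cv2.INTER_CUBIC))
o=manip.observe();print(o["tcp_pos"],o["contact_force"])
E
```

```text
clock: 2.62
tcp_pos: [500.4, 1.7, 35.1]
tool_rot: [2.433, 1.987, 0.001]
contact_force: [-0.1, 0.7, -0.1]
width: -0.3
[500.44186996   1.73587803  35.11055607] [ 0.50259116 -0.64913732  0.86432141]
```

View pics/s2.png

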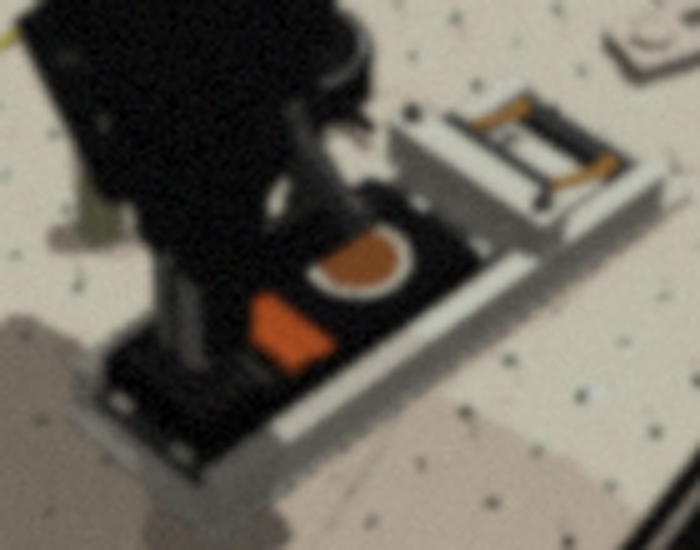

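The finger tips (195,370) stand over the ribbed tail, just behind the orange step (295,335). Now I'll press.

```bash
python3 -m jog '[{"rx":0,"ry":0,"rz":0,"x":0,"y":0,"z":-0.002,"fingers":1},{"rx":0,"ry":0,"rz":0,"x":0,"y":0,"z":-0.004,"fingers":1},{"rx":0,"ry":0,"rz":0,"x":0,"y":0,"z":-0.006,"fingers":1},{"rx":0,"ry":0,"rz":0,"x":0,"y":0,"z":-0.007,"fingers":1},{"rx":0,"ry":0,"rz":0,"x":0,"y":0,"z":-0.007,"fingers":1}]'
python3 -m jog '[{"rx":0,"ry":0,"rz":0,"x":0,"y":0,"z":-0.001,"fingers":1},{"rx":0,"ry":0,"rz":0,"x":0,"y":0,"z":-0.002,"fingers":1},{"rx":0,"ry":0,"rz":0,"x":0,"y":0,"z":-0.002,"fingers":1}]'
```

```text
clock: 3.08
tcp_pos: [500.1, 1.8, 27.7]
tool_rot: [2.433, 1.987, 0.001]
contact_force: [-1.9, 0.1, 8.2]
width: -0.3
clock: 3.33
tcp_pos: [500.3, 1.8, 25.9]
tool_rot: [2.433, 1.987, 0.001]
contact_force: [-2.0, 0.1, 9.0]
width: 0.4
```

```bash
python3 -m jog '[{"rx":0,"ry":0,"rz":0,"x":0,"y":0,"z":-0.001,"fingers":1},{"rx":0,"ry":0,"rz":0,"x":0,"y":0,"z":-0.002,"fingers":1},{"rx":0,"ry":0,"rz":0,"x":0,"y":0,"z":-0.003,"fingers":1},{"rx":0,"ry":0,"rz":0,"x":0,"y":0,"z":-0.003,"fingers":1}]'
python3 -m jog '[{"rx":0,"ry":0,"rz":0,"x":0,"y":0,"z":-0.001,"fingers":1},{"rx":0,"ry":0,"rz":0,"x":0,"y":0,"z":-0.001,"fingers":1}]'
```

```text
clock: 3.67
tcp_pos: [500.4, 1.8, 23.1]
tool_rot: [2.433, 1.987, 0.002]
contact_force: [-2.3, 0.3, 10.1]
width: 0.0
clock: 3.83
tcp_pos: [501.0, 1.8, 22.9]
tool_rot: [2.432, 1.986, 0.003]
contact_force: [-2.8, 0.0, 14.7]
width: 0.0
```

```bash
python3 -m jog '[{"rx":0,"ry":0,"rz":0,"x":0,"y":0,"z":-0.001,"fingers":1},{"rx":0,"ry":0,"rz":0,"x":0,"y":0,"z":-0.001,"fingers":1}]'
```

```text
clock: 4.0
tcp_pos: [501.5, 1.8, 22.8]
tool_rot: [2.431, 1.986, 0.004]
contact_force: [-5.4, -1.4, 23.5]
width: 0.2
```

```bash
python3 -m jog '[{"rx":0,"ry":0,"rz":0,"x":-0.0005,"y":-0.0025,"z":0,"fingers":1},{"rx":0,"ry":0,"rz":0,"x":-0.001,"y":-0.005,"z":0,"fingers":1},{"rx":0,"ry":0,"rz":0,"x":-0.0015,"y":-0.0075,"z":0,"fingers":1},{"rx":0,"ry":0,"rz":0,"x":-0.002,"y":-0.01,"z":0,"fingers":1},{"rx":0,"ry":0,"rz":0,"x":-0.002,"y":-0.01,"z":0,"fingers":1}]'
```

```text
clock: 4.42
tcp_pos: [500.0, -6.6, 22.8]
tool_rot: [-2.432, -1.988, -0.009]
contact_force: [-3.5, 5.6, 23.9]
width: 0.1
```

```bash
python3 -m jog '[{"rx":0,"ry":0,"rz":0,"x":-0.0005,"y":-0.0025,"z":0,"fingers":1},{"rx":0,"ry":0,"rz":0,"x":-0.001,"y":-0.005,"z":0,"fingers":1},{"rx":0,"ry":0,"rz":0,"x":-0.0015,"y":-0.0075,"z":0,"fingers":1},{"rx":0,"ry":0,"rz":0,"x":-0.002,"y":-0.01,"z":0,"fingers":1},{"rx":0,"ry":0,"rz":0,"x":-0.0025,"y":-0.0125,"z":0,"fingers":1},{"rx":0,"ry":0,"rz":0,"x":-0.003,"y":-0.015,"z":0,"fingers":1}]'
python3 - <<'E'
from plant import manip
import cv2
s=manip.snapshot("scene");cv2.imwrite("pics/s3.png",cv2.resize(s["img"][230:340,270:410],None,fx=5,fy=5,interpolation=cv2.INTER_CUBIC))
o=manip.observe();print(o["tcp_pos"],o["contact_force"])
E
```

```text
clock: 4.92
tcp_pos: [497.0, -21.2, 22.9]
tool_rot: [-2.431, -1.988, -0.01]
contact_force: [-4.0, 7.3, 24.7]
width: -0.3
[496.92341163 -21.6298325   22.91826345] [-4.59086596  6.27052074 23.56972538]
```

View pics/s3.png

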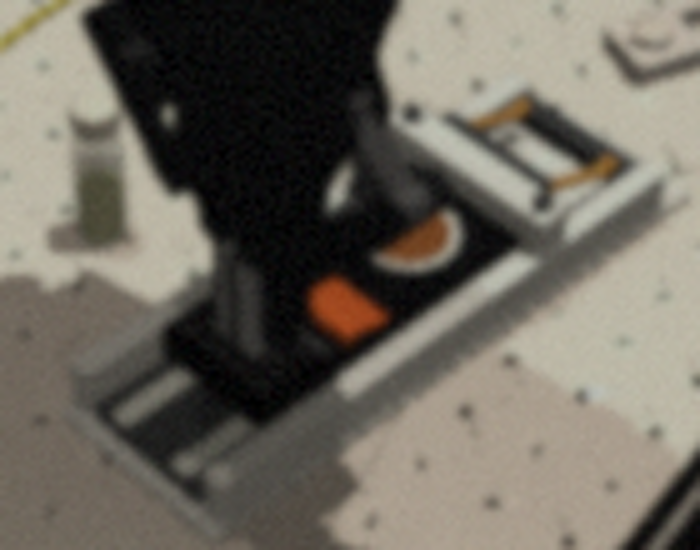

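The slide is moving with the fingers: the bed shows behind it at (150,420), and its front has reached the bridge. I'll keep pushing.

```bash
python3 -m jog '[{"rx":0,"ry":0,"rz":0,"x":-0.0006,"y":-0.003,"z":0,"fingers":1},{"rx":0,"ry":0,"rz":0,"x":-0.0012,"y":-0.006,"z":0,"fingers":1},{"rx":0,"ry":0,"rz":0,"x":-0.0018,"y":-0.009,"z":0,"fingers":1},{"rx":0,"ry":0,"rz":0,"x":-0.0024,"y":-0.012,"z":0,"fingers":1},{"rx":0,"ry":0,"rz":0,"x":-0.003,"y":-0.015,"z":0,"fingers":1},{"rx":0,"ry":0,"rz":0,"x":-0.0036,"y":-0.018,"z":0,"fingers":1},{"rx":0,"ry":0,"rz":0,"x":-0.004,"y":-0.02,"z":0,"fingers":1},{"rx":0,"ry":0,"rz":0,"x":-0.004,"y":-0.02,"z":0,"fingers":1}]'
python3 - <<'E'
from plant import manip
import cv2
s=manip.snapshot("scene");cv2.imwrite("pics/s4.png",cv2.resize(s["img"][230:340,270:410],None,fx=5,fy=5,interpolation=cv2.INTER_CUBIC))
o=manip.observe();print(o["tcp_pos"],o["contact_force"])
E
```

```text
clock: 5.63
tcp_pos: [492.8, -41.7, 22.9]
tool_rot: [-2.432, -1.988, -0.009]
contact_force: [-5.1, 7.2, 24.6]
width: -0.2
[492.79756711 -41.66269038  22.8907779 ] [-4.52224803  5.90707113 24.70315123]
```

View pics/s4.png

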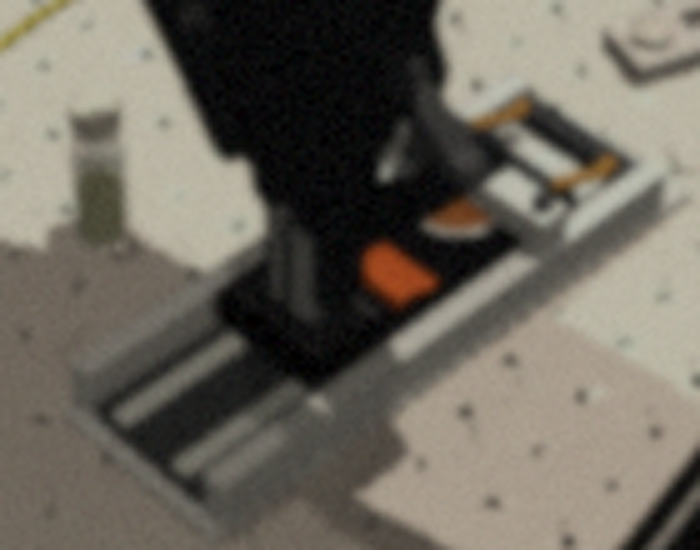

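```bash
python3 -m jog '[{"rx":0,"ry":0,"rz":0,"x":-0.0006,"y":-0.003,"z":0,"fingers":1},{"rx":0,"ry":0,"rz":0,"x":-0.0012,"y":-0.006,"z":0,"fingers":1},{"rx":0,"ry":0,"rz":0,"x":-0.0018,"y":-0.009,"z":0,"fingers":1},{"rx":0,"ry":0,"rz":0,"x":-0.0024,"y":-0.012,"z":0,"fingers":1},{"rx":0,"ry":0,"rz":0,"x":-0.0028,"y":-0.014,"z":0,"fingers":1},{"rx":0,"ry":0,"rz":0,"x":-0.0028,"y":-0.014,"z":0,"fingers":1}]'
python3 -m jog '[{"rx":0,"ry":0,"rz":0,"x":-0.0004,"y":-0.002,"z":0,"fingers":1},{"rx":0,"ry":0,"rz":0,"x":-0.0004,"y":-0.002,"z":0,"fingers":1}]'
```

```text
clock: 6.18
tcp_pos: [490.3, -55.3, 22.8]
tool_rot: [-2.432, -1.988, -0.011]
contact_force: [-3.8, 8.5, 24.2]
width: -0.1
clock: 6.35
tcp_pos: [490.5, -57.5, 22.8]
tool_rot: [2.432, 1.988, 0.011]
contact_force: [-1.8, 7.2, 21.2]
width: 0.2
```

Run:
```python
from plant import manip
import cv2
s=manip.snapshot("scene");cv2.imwrite("pics/s5.png",cv2.resize(s["img"][230:340,270:410],None,fx=5,fy=5,interpolation=cv2.INTER_CUBIC))
o=manip.observe();print(o["tcp_pos"],o["contact_force"])
```

```text
[490.41715834 -57.45081627  22.82647842] [-1.26823463  6.76782135 21.33090402]
```

View pics/s5.png

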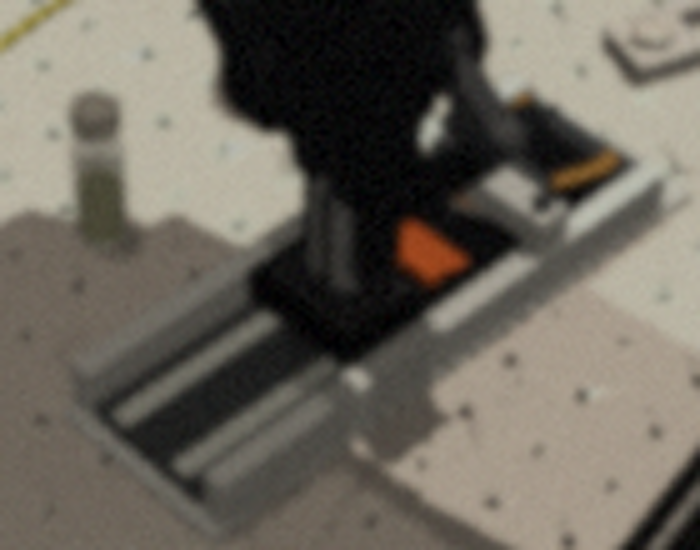

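```bash
python3 -m jog '[{"rx":0,"ry":0,"rz":0,"x":-0.0004,"y":-0.002,"z":0,"fingers":1},{"rx":0,"ry":0,"rz":0,"x":-0.0004,"y":-0.002,"z":0,"fingers":1}]'; python3 -m jog '[{"rx":0,"ry":0,"rz":0,"x":-0.0004,"y":-0.002,"z":0,"fingers":1},{"rx":0,"ry":0,"rz":0,"x":-0.0004,"y":-0.002,"z":0,"fingers":1}]'
```

```text
clock: 6.57
tcp_pos: [490.2, -58.5, 22.8]
tool_rot: [-2.431, -1.988, -0.014]
contact_force: [-2.1, 9.9, 22.0]
width: 0.1
clock: 6.73
tcp_pos: [489.6, -61.4, 22.8]
tool_rot: [2.432, 1.989, 0.011]
contact_force: [-1.7, 6.2, 20.6]
width: 0.1
```

```bash
python3 -m jog '[{"rx":0,"ry":0,"rz":0,"x":-0.0004,"y":-0.002,"z":0,"fingers":1},{"rx":0,"ry":0,"rz":0,"x":-0.0004,"y":-0.002,"z":0,"fingers":1}]'; python3 -m jog '[{"rx":0,"ry":0,"rz":0,"x":-0.0004,"y":-0.002,"z":0,"fingers":1},{"rx":0,"ry":0,"rz":0,"x":-0.0004,"y":-0.002,"z":0,"fingers":1}]'
python3 - <<'E'
from plant import manip
import cv2
s=manip.snapshot("scene");cv2.imwrite("pics/s6.png",cv2.resize(s["img"][230:340,270:410],None,fx=5,fy=5,interpolation=cv2.INTER_CUBIC))
o=manip.observe();print(o["tcp_pos"],o["contact_force"])
E
```

```text
clock: 6.9
tcp_pos: [489.1, -63.7, 22.8]
tool_rot: [2.432, 1.988, 0.01]
contact_force: [-1.3, 5.6, 21.8]
width: -0.1
clock: 7.07
tcp_pos: [489.0, -64.3, 22.8]
tool_rot: [-2.43, -1.988, -0.014]
contact_force: [-0.8, 11.3, 20.8]
width: 0.1
[489.03052003 -64.30283483  22.76569839] [-1.40114941 10.63955884 21.33901184]
```

View pics/s6.png

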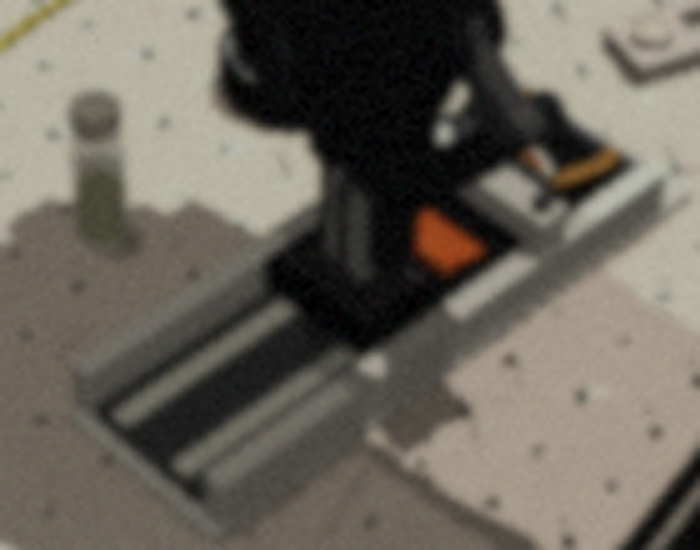

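```bash
python3 -m jog '[{"rx":0,"ry":0,"rz":0,"x":-0.0004,"y":-0.002,"z":0,"fingers":1},{"rx":0,"ry":0,"rz":0,"x":-0.0004,"y":-0.002,"z":0,"fingers":1}]'; python3 -m jog '[{"rx":0,"ry":0,"rz":0,"x":-0.0002,"y":-0.001,"z":0,"fingers":1},{"rx":0,"ry":0,"rz":0,"x":-0.0002,"y":-0.001,"z":0,"fingers":1}]'
python3 - <<'E'
from plant import manip
import cv2
s=manip.snapshot("scene");cv2.imwrite("pics/s7.png",cv2.resize(s["img"][230:340,270:410],None,fx=5,fy=5,interpolation=cv2.INTER_CUBIC))
o=manip.observe();print(o["tcp_pos"],o["contact_force"])
E
python3 - <<'E'
import pickle;from h import *
S=pickle.load(open("scene1.pkl","rb"));f=np.array([-.2,-.98])
for u,v,z in((335,350,32),(487,250,26)):
    p=ray(S,270+u/5-.4,230+v/5-.4,z);print(p,(p[:2]-[478.5,-100])@f)
E
```

```text
clock: 7.28
tcp_pos: [489.0, -64.5, 22.8]
tool_rot: [-2.427, -1.988, -0.02]
contact_force: [0.1, 18.0, 20.7]
width: 0.0
clock: 7.45
tcp_pos: [489.0, -64.5, 22.8]
tool_rot: [-2.426, -1.987, -0.022]
contact_force: [0.1, 20.5, 20.1]
width: 0.3
[489.01976394 -64.49452068  22.77672489] [ 0.34084326 19.48889127 19.89547243]
[470.52992761 -19.75186747  32.        ] -77.04915539740969
[459.68523156 -83.90901974  26.        ] -12.006206962292248
```

View pics/s7.png

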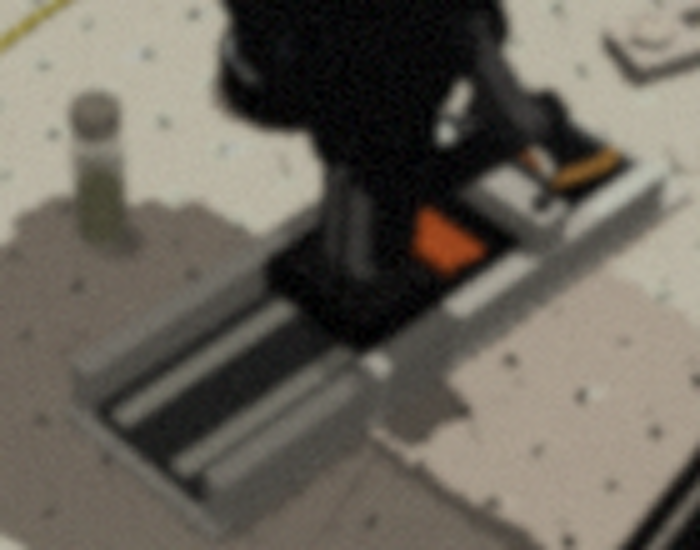

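Two things show it is home: the force rises to 20 N with no motion, and the TCP is 87 mm behind the stop, as expected with the fingers against the step. I'll relax the push, then lift off.

```bash
python3 -m jog '[{"rx":0,"ry":0,"rz":0,"x":0.0004,"y":0.002,"z":0,"fingers":1},{"rx":0,"ry":0,"rz":0,"x":0.0008,"y":0.004,"z":0,"fingers":1},{"rx":0,"ry":0,"rz":0,"x":0.0008,"y":0.004,"z":0,"fingers":1}]'
```

```text
clock: 7.75
tcp_pos: [489.0, -64.3, 22.7]
tool_rot: [2.431, 1.989, 0.01]
contact_force: [-1.6, 7.2, 20.5]
width: -0.1
```

```bash
python3 -m jog '[{"rx":0,"ry":0,"rz":0,"x":0.0002,"y":0.001,"z":0.001,"fingers":1},{"rx":0,"ry":0,"rz":0,"x":0.0003,"y":0.0015,"z":0.003,"fingers":1},{"rx":0,"ry":0,"rz":0,"x":0.0003,"y":0.0015,"z":0.006,"fingers":1},{"rx":0,"ry":0,"rz":0,"x":0.0003,"y":0.0015,"z":0.01,"fingers":1},{"rx":0,"ry":0,"rz":0,"x":0.0003,"y":0.0015,"z":0.016,"fingers":1},{"rx":0,"ry":0,"rz":0,"x":0.0003,"y":0.0015,"z":0.03,"fingers":1}]'
python3 -m jog '[{"rx":0,"ry":0,"rz":0,"x":0,"y":0.04,"z":0.04,"fingers":1},{"rx":0,"ry":0,"rz":0,"x":0,"y":0.08,"z":0.08,"fingers":1},{"rx":0,"ry":0,"rz":0,"x":0,"y":0.1,"z":0.1,"fingers":1},{"rx":0,"ry":0,"rz":0,"x":0,"y":0.13,"z":0.12,"fingers":1},{"rx":0,"ry":0,"rz":0,"x":0,"y":0.16,"z":0.14,"fingers":1},{"rx":0,"ry":0,"rz":0,"x":0,"y":0.16,"z":0.14,"fingers":1},{"rx":0,"ry":0,"rz":0,"x":0,"y":0.16,"z":0.14,"fingers":1}]'
python3 - <<'E'
from plant import manip
import cv2,pickle
s=manip.snapshot("scene");pickle.dump(s,open("sceneF.pkl","wb"));cv2.imwrite("pics/s8.png",cv2.resize(s["img"][220:340,270:430],None,fx=5,fy=5,interpolation=cv2.INTER_CUBIC))
s=manip.snapshot("top");pickle.dump(s,open("topF.pkl","wb"));cv2.imwrite("pics/t8.png",cv2.resize(s["img"][195:295,235:395],None,fx=5,fy=5,interpolation=cv2.INTER_CUBIC))
o=manip.observe();print(o["tcp_pos"],o["contact_force"])
E
```

```text
clock: 8.25
tcp_pos: [484.3, -64.6, 49.2]
tool_rot: [-2.431, -1.985, 0.005]
contact_force: [-0.2, 0.9, -0.3]
width: -0.1
clock: 8.83
tcp_pos: [487.2, 97.0, 191.9]
tool_rot: [2.429, 1.991, 0.004]
contact_force: [-0.3, -0.3, 1.0]
width: 0.5
[485.60828867  94.65141458 189.42287381] [-1.67549433  0.34360771 -1.40531538]
```

View pics/s8.png

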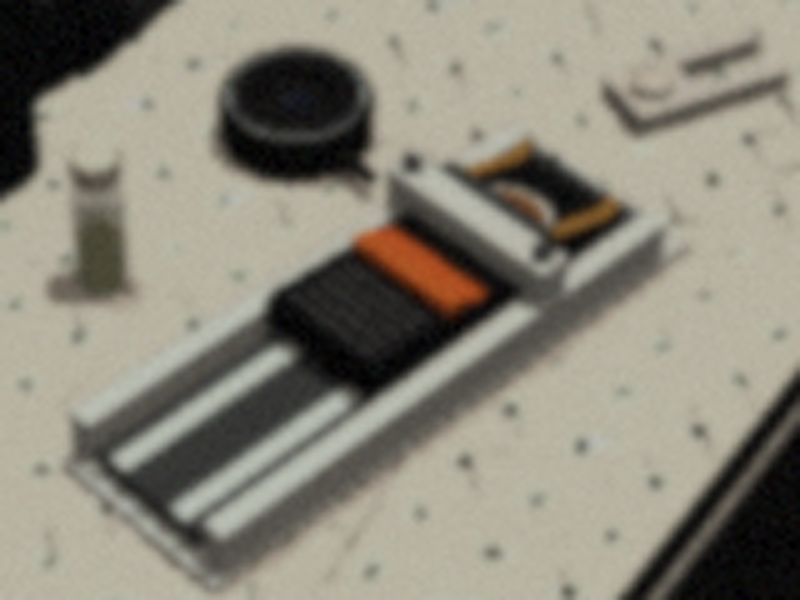

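View pics/t8.png

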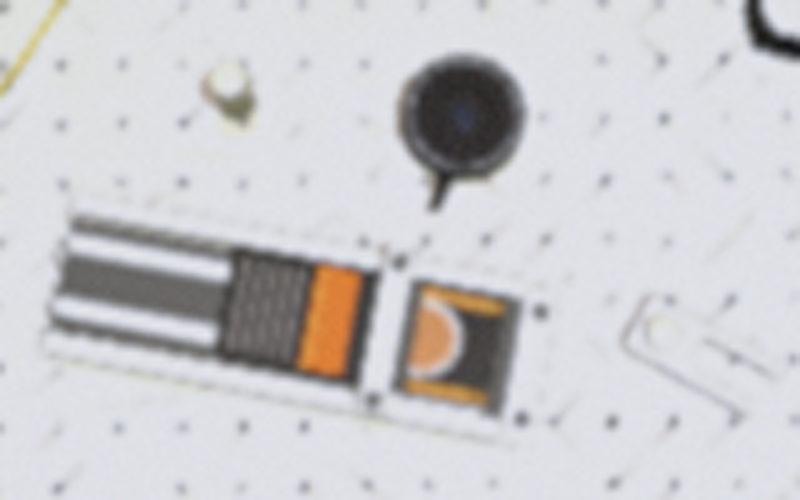

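Run:
```python
import pickle;from h import *
T=pickle.load(open("topF.pkl","rb"));f=np.array([-.2,-.98])
# step rear mid, filter front rim, tail rear edge, ref bolts
for n,u,v,z in[("steprear",305,316,31),("stepfront",356,327,25),("tailrear",225,303,27),("bolt",386,330,38),("filtfront",467,340,22)]:
    p=ray(T,235+(u-2)/5,195+(v-2)/5,z);print(n,p.round(1),((p[:2]-[478.5,-100])@f).round(1))
```

```text
steprear [483.4 -74.5  31. ] -26.0
stepfront [479.3 -94.5  25. ] -5.6
tailrear [489.2 -42.7  27. ] -58.3
bolt [ 477.  -106.3   38. ] 6.5
filtfront [ 474.  -138.5   22. ] 38.6
```

Run:
```python
from plant import manip
print(manip.observe()["clock"],manip.job_done())
```

```text
the job is handed in; nothing more can be done
8.9333 None
```

The slide is loaded and the job was handed in at 8.93 s; it reported no verdict.

**What I did:** With the fingers shut, I pressed the ribbed tail down until the bed bottomed: TCP at 22.8 mm, about 23 N. Holding that pressure, I pushed the slide about 65 mm under the bridge and the leaf spring. At the stop the push force rose to about 20 N with no further motion. I then eased the push and lifted the fingers clear.

**Last checks:**
- **Slide position:** In the final top picture the step's rear face is at x = −26 mm in the holder's frame, which puts the nose at 50 mm, home against the stop. The tail's rear edge read −58.3 mm against an expected −60, and the step's front −5.6 mm against −8. Both are about 2 mm off, near the calibration error.
- **Slide held:** The pictures show it under the bridge and both leaf strips, with the arm clear and the tool force near zero. I could not read the leaf angle or the slide's tilt directly.
- **Vial, puck and fork:** They look unmoved in the pictures; I did not re-measure their positions.

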